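# Swap the loading trays of two analyser bays

## Task

Only one loading tray may stand out at a time: first push the empty tray with the yellow lip fully home into its bay, then hook a fingertip behind the blue lip and draw the blue tray out to its stop, smoothly, so that its two reagent bottles stay standing in their pockets. Work with the fingertips only, without pinching a lip or lifting anything, leave the other things on the bench where they are, and finish clear of everything.

Things in the scene. Friction and masses are not known exactly. Their poses are not given: they have to be found in the camera images.
- yellow_tray (a joint): how far the empty yellow-lipped tray stands out of its bay, m: 0 fully home (hard stop), 0.10 fully out (hard stop); it starts partly or nearly fully out. It slides level with about 1.5 N of friction (plus light damping) and stays where it is left
- blue_tray (a joint): how far the blue-lipped tray stands out of its bay, m: 0 fully home, 0.10 fully out (hard stop); starts at 0. Slides level with about 1.5 N of friction (plus light damping) and stays where it is left
- yellow_lip_top (a point): middle of the top edge of the yellow lip (half-way through its 10 mm thickness), 58 mm above the bench; it moves with the tray. x axis level, pointing into the bay (the tray is pushed home along +x and comes out along -x), y along the lip, z up. The lip is 92 mm wide (y), 10 mm thick, and rises 38 mm above the tray's floor, whose top is 20 mm above the bench
- blue_lip_top (a point): middle of the top edge of the blue lip; same lip, height, floor and axes as the yellow one; the tray is drawn out along -x. Behind the lip lies a free well, open from above: 56 mm long from the lip's back to the bottle pockets' wall (36 mm above the bench), 108 mm wide between the bay's side rails (36 mm high)
- blue_bay: the fixed bay of the blue tray, white with blue stripes, on the bench: an open channel 260 mm long (x), 124 mm wide, side rails 36 mm high, its rear half under a housing 82 mm high. Origin at the centre of its underside; x points to the rear, the tray comes out to -x. With the tray home the lip's middle plane is 125 mm in front of the origin
- yellow_bay: the fixed bay of the yellow tray, same build, size and axes as blue_bay; the two stand side by side, either may be the left one
- reagent0_mid (a point): centre of an amber reagent bottle with red cap, diameter 32 mm, 55 mm high, about 60 g, standing loose in a 16 mm deep pocket of the blue tray (2 to 3 mm play); top 75 mm above the bench, axis 85 mm behind the lip's middle plane
- reagent1_mid (a point): centre of the same kind of bottle with green cap, beside the first, 40 mm away across the tray
- sanitiser_mid (a point): centre of a loose clear sanitiser bottle, diameter 48 mm, 120 mm high, standing on the bench: leave alone
- specimen_mid (a point): centre of a loose specimen jar with orange cap, diameter 52 mm, 60 mm high, standing on the bench: leave alone
- mouse: loose black computer mouse on the bench, 105 x 60 x 26 mm, origin at the centre of its underside: leave alone
Things that resemble listed ones, but are neither listed nor needed, are in the scene too. Leave any black, grey or purple look-alike of the part that bears reagent0_mid alone.

How it is judged:
By the outcome, as a careful person would: the job done as asked, in the order asked, and still so for the second after the job is handed in, with the robot touching nothing.
It also fails if it takes over 46 s, if anything falls off the work surface, if the arm or the gripper's body presses on something with over 40 N, if the wrist force passes 120 N, or if a joint passes its speed limit or range.

## Robot

A 6-joint arm with a two-finger parallel gripper is mounted at the origin on the work surface. World frame = base frame: x ahead of the robot, y to its left, z up, the work surface at z = 0. Lengths are in mm, angles in rad, forces in N, time in s.
With the tool pointing down it reaches from about 300 to 875 mm from the base axis. Payload 6.4 kg.
Tool frame: the origin (TCP) lies on the centre line of the jaws, within the pads' length; the fingertips stand manip.tip_reach ahead of it and the grasp point (between the pads) is the TCP (manip.tip_reach is the distance from the TCP to the fingertips, in mm); z points along the fingers, y is the direction in which the jaws open and shut (so a half turn about z gives the same grasp; the last joint's range is limited). The gripper opens to 88 mm and grips with 3 to 60 N. Pads are 18 mm wide; open, the fingers measure 123 mm over their backs; the gripper's body (75 mm by 187 mm) begins 45 mm behind the grasp point.
Start: joints at [1.017, 0.181, 1.607, -0, 1.354, -0.206], TCP at [195.967, 540.591, 257.714] pointing down, gripper open.
Joint ranges: [-2.99, 2.99], [-0.89, 2.07], [0.3, 2.58], [-1.14, 4.28], [0, 2.63], [-3.12, 3.12]. Speed limits (rad/s): [2.57, 2.57, 3.01, 3.14, 3.14, 3.14].

## Interface

Orientations are given as a unit quaternion [w, x, y, z].
In Python, from rig import manip, eyes gives the robot as it stands.
- The arm moves only by the tool apply_moves, never from a script. Its argument "series" is a list of rows, each an object with "linear": the shift along the tool's x, y, z in m, a list of three; "roll": the turn about the tool's z in rad. In form: [{"linear": [tx, ty, tz], "roll": roll}, ...]. A call has 1 to 20 rows; each row shifts and turns the commanded pose from where the row before left it, along the tool's axes as they then stand; what a row does not reach is not made up. A row lasts 1/10 s, in which the tool goes at most 50 mm and 8.59 degrees, less where a joint would pass 70% of its speed; a pose out of reach is approached as far as the arm can. A call with a gripper value outside its range is refused whole. "gripper" is the gripper command: -1 is shut, 1 is fully open, values between are in proportion, set as the call begins (left out, the last holds). The fingers move at their own pace and stop on an object; "force" is the grip in N (left out, the last holds). Time passes only in rows, so rows that do not move let the fingers close. It gives the time, the measured TCP pose, the force and the opening at its end, in the units of the state.
- manip.get_state(): the state, without advancing time (a new reading comes with each control period).
- eyes.snapshot(name): name is "scene" or "top" or "wrist"; returns a dict with "frame" (400x640x3 uint8, red, green, blue), "fov_y" (degrees; the focal length in pixels is half the picture's height over the tangent of half this angle, whatever the lens; pixels are square), "cx", "cy" (the principal point, pixels), "world_from_camera" (4x4, takes a point from camera to world coordinates); the wrist camera has in their place "mount" (4x4, takes a point from camera to tool coordinates, whose origin is the TCP and whose axes are the flange's). Camera axes: x right, y up, looking along -z (the intrinsics and any distortion apply to the point x, -y, -z); pixel columns grow to the right and rows downward; lengths in mm; the calibration is good to about 2 mm. A picture is of the moment at which its call begins: read the wrist's pose just before it. There is no depth.
- manip.close_job(): hands the job in, once; it reports no verdict.
The state is a dict: "t": time; "joint_positions": joint angles; "qvel": joint speeds; "tau": joint torques, N m; "tcp_pos": TCP position; "ee_rot": TCP orientation; "ft_force": force on the tool from outside, world axes, zero at the start; "torque": the same for the moment, N m; "grip_width": finger opening in mm.
Only numpy, scipy, OpenCV 4.12 (cv2) and the standard library are available. Lean on these libraries where they do the work, as an engineer would, in place of code of your own. Each camera call takes 0.05 s, during which the arm holds its last target. There are 200 camera calls.

## Working session

There is one attempt and no reset: what is moved stays moved. The work goes in short steps, Python scripts to look and compute and a tool call to move; the robot and the scene stay as the last step left them, time stands still between calls to the robot, and variables do not carry over. Pictures are saved under pics/ and viewed, about 8 in all and at most 12, crops included, and the job is handed in when it is done.

Besides the shell and the picture viewer there is one more tool, called after "Request:" by a JSON object that holds its "name" and its "arguments", one argument or row to a line. apply_moves: Moves the arm, as the interface text tells. Its arguments: {"type":"object","properties":{"series":{"type":"array","items":{"type":"object","properties":{"linear":{"type":"array","items":{"type":"number"}},"roll":{"type":"number"}}}},"gripper":{"type":"number"},"force":{"type":"number"}},"required":["series"]}

```bash
mkdir -p pics; ls
python3 - <<'E'
from rig import manip, eyes
import cv2,numpy as np
s=manip.get_state();print({k:np.round(v,3) for k,v in s.items()}, manip.tip_reach)
for n in("scene","top"):
    d=eyes.snapshot(n);cv2.imwrite(f"pics/{n}0.png",d["frame"][:,:,::-1]);np.save(f"pics/{n}0.npy",d,allow_pickle=True)
    print(n,{k:v for k,v in d.items() if k!="frame"})
E
```

```text
pics
{'t': np.float64(0.0), 'joint_positions': array([ 1.017,  0.182,  1.608, -0.   ,  1.354, -0.206]), 'qvel': array([ 0.001,  0.001, -0.002, -0.   ,  0.001,  0.   ]), 'tau': array([ 0.0000e+00, -4.3387e+01, -3.4186e+01,  7.0000e-02,  3.8000e-02,
       -0.0000e+00]), 'tcp_pos': array([195.695, 540.151, 256.836]), 'ee_rot': array([-0.   ,  0.173,  0.985, -0.001]), 'ft_force': array([-0.04 , -0.402,  0.098]), 'torque': array([ 0.018, -0.002, -0.028]), 'grip_width': np.float64(88.163)} 19.0
scene {'fov_y': 50.55489353134966, 'cx': 320.6668320674145, 'cy': 196.23688831870456, 'world_from_camera': array([[ 3.79534794e-01, -7.31269443e-01,  5.66743631e-01,
         1.13869737e+03],
       [ 9.25175718e-01,  2.98797183e-01, -2.34030201e-01,
        -2.25386008e+02],
       [ 1.79773415e-03,  6.13160049e-01,  7.89956658e-01,
         8.44572686e+02],
       [ 0.00000000e+00,  0.00000000e+00,  0.00000000e+00,
         1.00000000e+00]])}
top {'fov_y': 43.01130593274, 'cx': 323.04901097244704, 'cy': 200.6467856328895, 'world_from_camera': array([[ 5.78910925e-02,  9.76481157e-01, -2.07685272e-01,
         3.30004068e+02],
       [-9.98321462e-01,  5.62708076e-02, -1.37060120e-02,
        -9.37687507e+00],
       [-1.69704452e-03,  2.08130120e-01,  9.78099674e-01,
         1.27462868e+03],
       [ 0.00000000e+00,  0.00000000e+00,  0.00000000e+00,
         1.00000000e+00]])}
```

View pics/scene0.png

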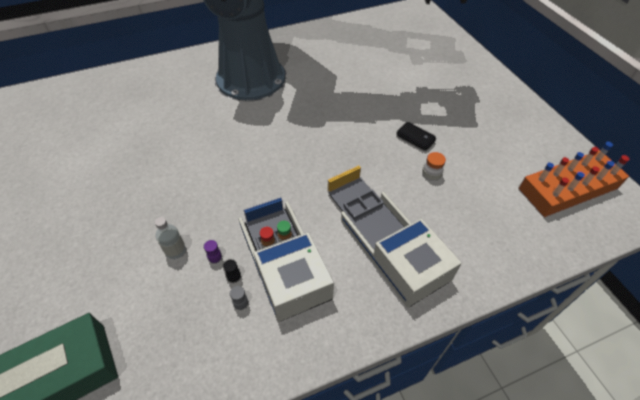

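View pics/top0.png

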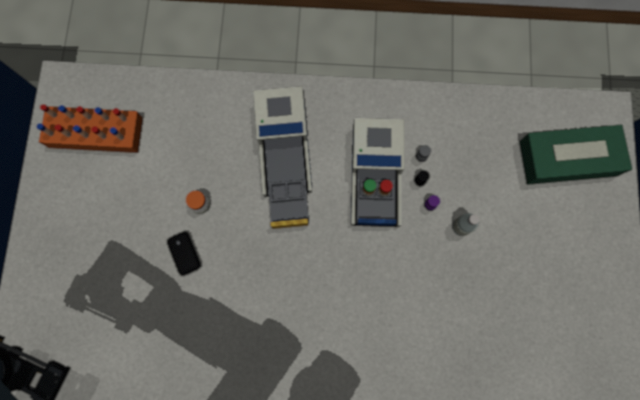

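```bash
cat > h.py <<'E'
import numpy as np,cv2
def ray(d,u,v):
    h,w=d["frame"].shape[:2];f=h/2/np.tan(np.radians(d["fov_y"]/2));M=d["world_from_camera"]
    r=M[:3,:3]@np.array([(u-d["cx"])/f,-(v-d["cy"])/f,-1]);return M[:3,3],r
def cast(d,u,v,z):
    o,r=ray(d,u,v);return o+r*(z-o[2])/r[2]
def proj(d,P):
    h,w=d["frame"].shape[:2];f=h/2/np.tan(np.radians(d["fov_y"]/2));M=d["world_from_camera"]
    p=M[:3,:3].T@(np.asarray(P)-M[:3,3]);return d["cx"]+f*p[0]/-p[2],d["cy"]-f*p[1]/-p[2]
def load(n): return np.load(f"pics/{n}.npy",allow_pickle=True).item()
E
python3 - <<'E'
from h import *
for n in("scene0","top0"):
    d=load(n);hsv=cv2.cvtColor(d["frame"],cv2.COLOR_RGB2HSV)
    for nm,lo,hi in(("yel",(18,120,70),(32,255,255)),("blue",(100,110,40),(125,255,255)),("red",(0,150,80),(6,255,255)),("grn",(50,110,50),(80,255,255)),("orange",(6,150,80),(15,255,255))):
        m=cv2.inRange(hsv,lo,hi);k,l,st,c=cv2.connectedComponentsWithStats(m)
        for i in range(1,k):
            if st[i,4]>15 and 150<st[i,0]<480 and 80<st[i,1]<300:
                pts=np.argwhere(l==i)[:,::-1].astype(np.float32);box=cv2.boxPoints(cv2.minAreaRect(pts))
                print(n,nm,st[i],c[i].round(1),box.round(1).tolist())
d=load("top0");cv2.imwrite("pics/crop1.png",cv2.resize(d["frame"][80:235,240:440,::-1],None,fx=3.8,fy=3.8,interpolation=cv2.INTER_CUBIC))
E
```

```text
scene0 yel [329 166  31  25 364] [343.7 178. ] [[325.1000061035156, 180.6999969482422], [358.1000061035156, 165.10000610351562], [362.79998779296875, 175.0], [329.79998779296875, 190.60000610351562]]
scene0 blue [245 199  37  22 394] [263.4 209.3] [[244.39999389648438, 210.1999969482422], [279.79998779296875, 198.39999389648438], [283.20001220703125, 208.60000610351562], [247.8000030517578, 220.39999389648438]]
scene0 blue [382 222  45  30 484] [403.6 236.3] [[381.20001220703125, 242.5], [421.1000061035156, 220.3000030517578], [426.5, 229.8000030517578], [386.5, 252.10000610351562]]
scene0 blue [259 236  51  27 517] [283.8 248.8] [[258.5, 252.6999969482422], [306.1000061035156, 235.10000610351562], [309.70001220703125, 244.8000030517578], [262.1000061035156, 262.29998779296875]]
scene0 blue [ 435  286  143   87 2906] [495.7 329.5] [[424.0, 347.1000061035156], [573.5, 278.29998779296875], [585.2000122070312, 303.70001220703125], [435.70001220703125, 372.5]]
scene0 red [260 227  13  13 127] [266.1 232.9] [[257.5, 233.5], [266.5, 224.5], [274.5, 232.5], [265.5, 241.5]]
scene0 grn [278 2
[... 511 characters left out ...]
64844, 122.5], [301.70001220703125, 131.5], [260.1000061035156, 135.3000030517578]]
top0 blue [358 156  42  10 394] [378.7 160.4] [[358.0, 156.0], [399.0, 156.0], [399.0, 165.0], [358.0, 165.0]]
top0 blue [358 218  38   7 209] [377.2 221.2] [[357.8999938964844, 223.5], [358.1000061035156, 217.89999389648438], [395.1000061035156, 219.0], [395.0, 224.60000610351562]]
top0 red [380 180  12  12 114] [385.8 185.5] [[380.0, 180.0], [391.0, 180.0], [391.0, 191.0], [380.0, 191.0]]
top0 grn [364 179  12  13 122] [369.3 184.9] [[364.0, 179.0], [375.0, 179.0], [375.0, 191.0], [364.0, 191.0]]
top0 orange [187 191  18  18 249] [195.4 199.5] [[183.5, 199.5], [195.5, 187.5], [207.5, 199.5], [195.5, 211.5]]
```

View pics/crop1.png

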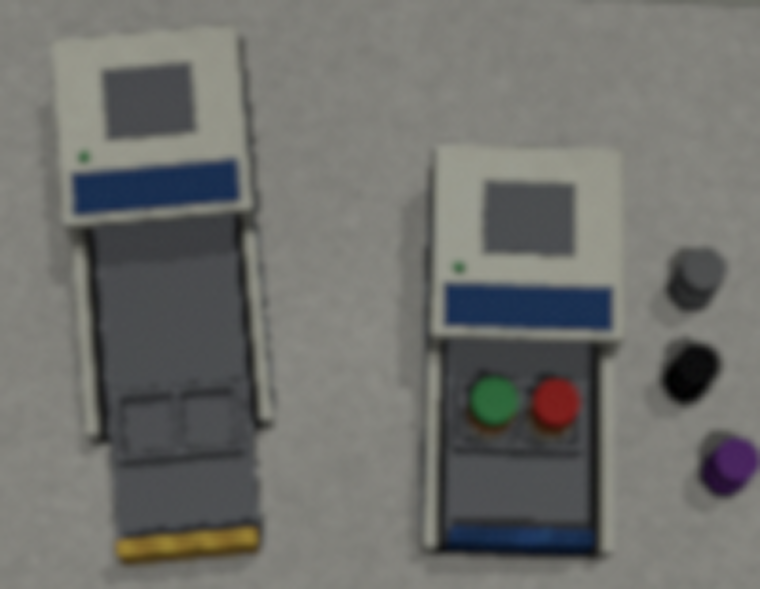

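Run:
```python
from h import *
t=load("top0");s=load("scene0")
C=lambda d,p,z:cast(d,p[0],p[1],z)[:2]
def ang(a,b): # lip left->right (y decreasing): x axis direction
    e=b-a; return np.degrees(np.arctan2(e[0],-e[1])), np.linalg.norm(e)
# back-top edges with half pixel margin
for n,L,R in(("yel",(270.3,220.9),(307.2,217.6)),("blue",(357.6,217.4),(395.6,218.5))):
    a,b=C(t,L,58),C(t,R,58);print(n,"back edge",a.round(1),b.round(1),((a+b)/2).round(1),ang(a,b))
for n,L,R in(("yel",(329.8,190.6),(362.8,175.)),("blue",(247.8,220.4),(283.2,208.6))):
    a,b=C(s,L,58),C(s,R,58);print(n,"scene lower edge",a.round(1),b.round(1),((a+b)/2).round(1),ang(a,b))
# scene camera: upper back? (camera is at +x side: near edge lower = back bottom)
for n,L,R in(("yelstripe",(259.3,126.2),(300.9,122.5)),("bluestripe",(357.7,155.6),(399.4,155.8))):
    a,b=C(t,L,82),C(t,R,82);print(n,((a+b)/2).round(1),ang(a,b))
for n,p in (("red",(385.8,185.5)),("grn",(369.3,184.9))):print(n,C(t,p,75))
print("red s",C(s,(266.1,232.9),75),"grn s",C(s,(283.5,227.1),75))
# rails, front outer corners (crop/3.8+offset), z=36; and housing corners z=82
q=lambda x,y:(240+(x+.5)/3.8-.5,80+(y+.5)/3.8-.5)
for n,pts,z in(("yrails",[(85,438),(272,420)],36),("brails",[(423,549),(608,552)],36),("yhous",[(54,42),(242,28),(252,208),(66,226)],82),("bhous",[(436,148),(620,150),(619,340),(431,336)],82)):
    P=np.array([C(t,q(*p),z) for p in pts]);print(n,P.round(1).tolist(),ang(P[0],P[1]))
```

```text
yel back edge [530.7 132.7] [544.   43.7] [537.4  88.2] (np.float64(8.49190190686889), np.float64(89.99958986716204))
blue back edge [551.6 -78.7] [ 554.2 -171. ] [ 552.9 -124.9] (np.float64(1.617150776992433), np.float64(92.39890937017539))
yel scene lower edge [566.9  34.2] [552.5 128. ] [559.7  81.1] (np.float64(-171.2874783464878), np.float64(94.97248079092776))
blue scene lower edge [ 576.  -170.3] [575.1 -85.7] [ 575.6 -128. ] (np.float64(-179.35437345221123), np.float64(84.56075196990115))
yelstripe [770.4 124.9] (np.float64(8.657163522396928), np.float64(103.54474420842284))
bluestripe [ 703.4 -121.8] (np.float64(3.0024800730857772), np.float64(102.04756676381693))
red [ 631.09187452 -142.69789513]
grn [ 630.28701733 -102.59639846]
red s [ 634.62705246 -144.19269237] grn s [ 634.65460366 -104.55752684]
yrails [[598.9, 161.3], [618.1, 39.2]] (np.float64(8.9437980409377), np.float64(123.63878702880642))
brails [[537.8, -64.3], [542.8, -184.3]] (np.float64(2.3618893243864494), np.float64(120.19128046232262))
yhous [[855.9, 197.8], [873.0, 74.0], [748.0, 59.2], [728.8, 179.0]] (np.float64(7.84783128589524), np.float64(124.94028959228457))
bhous [[796.1, -58.4], [801.6, -178.6], [672.7, -181.2], [668.5, -60.9]] (np.float64(2.621520958152407), np.float64(120.37964780389895))
```

Request:
{"name": "apply_moves", "arguments": {
  "series": [
    {"linear": [0,0,0],"roll": -0.1},
    {"linear": [0,0,0],"roll": -0.1},
    {"linear": [0,0,0],"roll": -0.1},
    {"linear": [0,0,0],"roll": -0.1},
    {"linear": [0,0,0],"roll": -0.1}
  ],
  "gripper": -1,
  "force": 20
}}

```text
t: 0.6
tcp_pos: [195.8, 540.3, 257.2]
ee_rot: [-0.0, -0.078, 0.997, -0.0]
ft_force: [0.7, 0.0, 0.8]
grip_width: 50.4
```

Request:
{"name": "apply_moves", "arguments": {
  "series": [
    {"linear": [-0.0143,-0.0311,0]},
    {"linear": [-0.0143,-0.0311,0]},
    {"linear": [-0.0143,-0.0311,0]},
    {"linear": [-0.0143,-0.0311,0]},
    {"linear": [-0.0143,-0.0311,0]},
    {"linear": [-0.0143,-0.0311,0]},
    {"linear": [-0.0143,-0.0311,0]},
    {"linear": [-0.0143,-0.0311,0]},
    {"linear": [-0.0143,-0.0311,0]},
    {"linear": [-0.0143,-0.0311,0]},
    {"linear": [-0.0143,-0.0311,0]},
    {"linear": [-0.0143,-0.0311,0]},
    {"linear": [-0.0143,-0.0311,0]},
    {"linear": [-0.0143,-0.0311,0]},
    {"linear": [-0.0143,-0.0311,0]},
    {"linear": [-0.0143,-0.0311,0]},
    {"linear": [0,0,0]},
    {"linear": [0,0,0]}
  ]
}}

```text
$.series[0]: bad value
```

Request:
{"name": "apply_moves", "arguments": {
  "series": [
    {"linear": [-0.0143,-0.0311,0],"roll": 0},
    {"linear": [-0.0143,-0.0311,0],"roll": 0},
    {"linear": [-0.0143,-0.0311,0],"roll": 0},
    {"linear": [-0.0143,-0.0311,0],"roll": 0},
    {"linear": [-0.0143,-0.0311,0],"roll": 0},
    {"linear": [-0.0143,-0.0311,0],"roll": 0},
    {"linear": [-0.0143,-0.0311,0],"roll": 0},
    {"linear": [-0.0143,-0.0311,0],"roll": 0},
    {"linear": [-0.0143,-0.0311,0],"roll": 0},
    {"linear": [-0.0143,-0.0311,0],"roll": 0},
    {"linear": [-0.0143,-0.0311,0],"roll": 0},
    {"linear": [-0.0143,-0.0311,0],"roll": 0},
    {"linear": [-0.0143,-0.0311,0],"roll": 0},
    {"linear": [-0.0143,-0.0311,0],"roll": 0},
    {"linear": [-0.0143,-0.0311,0],"roll": 0},
    {"linear": [-0.0143,-0.0311,0],"roll": 0},
    {"linear": [0,0,0],"roll": 0},
    {"linear": [0,0,0],"roll": 0}
  ]
}}

```text
t: 2.4
tcp_pos: [497.3, 83.1, 257.2]
ee_rot: [-0.001, -0.075, 0.997, 0.0]
ft_force: [0.5, 0.3, 0.1]
grip_width: 0.3
```

Request:
{"name": "apply_moves", "arguments": {
  "series": [
    {"linear": [0,0,0.025],"roll": 0},
    {"linear": [0,0,0.025],"roll": 0},
    {"linear": [0,0,0.025],"roll": 0},
    {"linear": [0,0,0.025],"roll": 0},
    {"linear": [0,0,0.025],"roll": 0},
    {"linear": [0,0,0.025],"roll": 0},
    {"linear": [0,0,0.025],"roll": 0},
    {"linear": [0,0,0.02],"roll": 0},
    {"linear": [0,0,0.012],"roll": 0},
    {"linear": [0,0,0],"roll": 0},
    {"linear": [0,0,0],"roll": 0}
  ]
}}

```text
t: 3.5
tcp_pos: [497.7, 84.0, 51.2]
ee_rot: [0.0, -0.076, 0.997, 0.0]
ft_force: [-0.4, -1.1, 0.0]
grip_width: 0.2
```

Run:
```python
from rig import eyes,manip
from h import *
print(manip.get_state()["tcp_pos"])
w=eyes.snapshot("wrist");d=eyes.snapshot("scene")
cv2.imwrite("pics/w1.png",np.hstack([cv2.resize(w["frame"],(400,250)),cv2.resize(d["frame"][130:255,230:430],(400,250))])[:,:,::-1])
```

```text
[497.67919809  83.96651237  51.24786473]
```

View pics/w1.png

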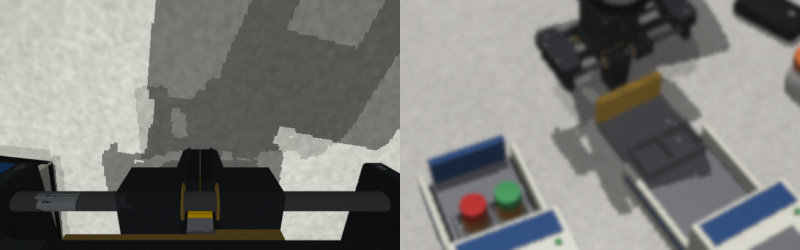

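Request:
{"name": "apply_moves", "arguments": {
  "series": [
    {"linear": [-0.006,0,0],"roll": 0},
    {"linear": [-0.006,0,0],"roll": 0},
    {"linear": [-0.004,0,0],"roll": 0},
    {"linear": [-0.004,0,0],"roll": 0},
    {"linear": [-0.004,0,0],"roll": 0},
    {"linear": [-0.006,0,0],"roll": 0},
    {"linear": [-0.007,0,0],"roll": 0},
    {"linear": [-0.007,0,0],"roll": 0},
    {"linear": [-0.007,0,0],"roll": 0},
    {"linear": [-0.007,0,0],"roll": 0},
    {"linear": [-0.007,0,0],"roll": 0},
    {"linear": [-0.007,0,0],"roll": 0},
    {"linear": [-0.006,0,0],"roll": 0},
    {"linear": [-0.005,0,0],"roll": 0},
    {"linear": [-0.004,0,0],"roll": 0},
    {"linear": [-0.003,0,0],"roll": 0},
    {"linear": [0,0,0],"roll": 0}
  ]
}}

```text
t: 5.3
tcp_pos: [587.3, 97.1, 51.0]
ee_rot: [0.001, -0.076, 0.997, -0.0]
ft_force: [-0.4, -0.0, -0.2]
grip_width: 0.5
```

Request:
{"name": "apply_moves", "arguments": {
  "series": [
    {"linear": [-0.002,0,0],"roll": 0},
    {"linear": [-0.002,0,0],"roll": 0},
    {"linear": [-0.002,0,0],"roll": 0},
    {"linear": [-0.002,0,0],"roll": 0}
  ]
}}

```text
t: 5.7
tcp_pos: [594.7, 98.3, 50.9]
ee_rot: [0.0, -0.076, 0.997, -0.0]
ft_force: [-0.7, 0.2, 0.0]
grip_width: 0.6
```

Request:
{"name": "apply_moves", "arguments": {
  "series": [
    {"linear": [-0.002,0,0],"roll": 0},
    {"linear": [-0.002,0,0],"roll": 0}
  ]
}}

```text
t: 5.9
tcp_pos: [598.6, 98.9, 50.8]
ee_rot: [0.0, -0.076, 0.997, -0.0]
ft_force: [-1.3, -0.6, 1.1]
grip_width: 0.5
```

Request:
{"name": "apply_moves", "arguments": {
  "series": [
    {"linear": [-0.0015,0,0],"roll": 0},
    {"linear": [-0.0015,0,0],"roll": 0}
  ]
}}

```text
t: 6.1
tcp_pos: [600.5, 99.3, 50.6]
ee_rot: [-0.001, -0.076, 0.997, -0.0]
ft_force: [-9.0, -2.1, 6.9]
grip_width: 0.4
```

Request:
{"name": "apply_moves", "arguments": {
  "series": [
    {"linear": [-0.0015,0,0],"roll": 0},
    {"linear": [-0.0015,0,0],"roll": 0}
  ]
}}

```text
t: 6.3
tcp_pos: [600.6, 99.4, 50.1]
ee_rot: [-0.005, -0.076, 0.997, -0.0]
ft_force: [-20.1, -5.9, 16.3]
grip_width: 0.6
```

Request:
{"name": "apply_moves", "arguments": {
  "series": [
    {"linear": [0.005,0,0],"roll": 0},
    {"linear": [0.015,0,0],"roll": 0},
    {"linear": [0.02,0,0],"roll": 0},
    {"linear": [0,0,-0.02],"roll": 0},
    {"linear": [0,0,-0.03],"roll": 0.065},
    {"linear": [0,0,-0.03],"roll": 0.065},
    {"linear": [0,0,0],"roll": 0}
  ]
}}

```text
t: 7.0
tcp_pos: [568.3, 93.8, 135.5]
ee_rot: [0.005, -0.01, 1.0, -0.0]
ft_force: [1.0, 0.1, 0.9]
grip_width: 0.6
```

Run:
```python
from rig import eyes,manip
from h import *
s=manip.get_state();print(s["tcp_pos"],s["ee_rot"])
for n in("top","scene"):
    d=eyes.snapshot(n);np.save(f"pics/{n}1.npy",d,allow_pickle=True)
    hsv=cv2.cvtColor(d["frame"],cv2.COLOR_RGB2HSV)
    for nm,lo,hi in(("yel",(18,120,50),(32,255,255)),("blue",(100,110,40),(125,255,255))):
        k,l,st,c=cv2.connectedComponentsWithStats(cv2.inRange(hsv,lo,hi))
        for i in range(1,k):
            if st[i,4]>15 and 150<st[i,0]<420 and 80<st[i,1]<300:print(n,nm,st[i],c[i].round(1))
a=load("top1")["frame"][130:255,240:440];b=load("scene1")["frame"][130:255,230:430]
cv2.imwrite("pics/c2.png",np.hstack([cv2.resize(x,(400,250)) for x in(a,b)])[:,:,::-1])
```

```text
[568.28796654  93.76178141 135.49662565] [ 4.73924167e-03 -1.04350295e-02  9.99934312e-01 -1.44340518e-04]
top blue [260 123  42  13 380] [280.4 128.9]
top blue [358 156  42  10 392] [378.7 160.4]
top blue [358 218  38   8 231] [376.6 221.5]
scene yel [347 190  34  25 371] [363.2 201.9]
scene blue [245 199  37  22 393] [263.4 209.3]
scene blue [382 222  45  30 483] [403.6 236.3]
scene blue [259 236  51  27 516] [283.8 248.8]
```

View pics/c2.png

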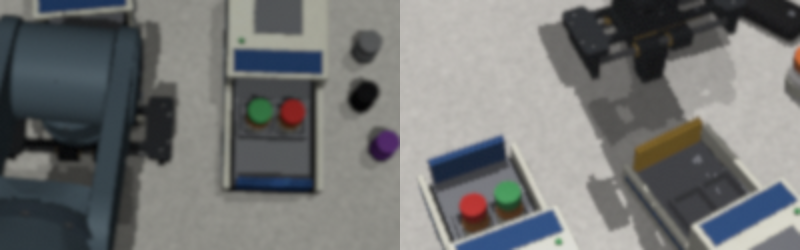

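Request:
{"name": "apply_moves", "arguments": {
  "series": [
    {"linear": [0,-0.015,0],"roll": 0},
    {"linear": [0,-0.025,0],"roll": 0},
    {"linear": [0,-0.027,0],"roll": 0},
    {"linear": [-0.002,-0.027,0],"roll": 0},
    {"linear": [-0.002,-0.027,0],"roll": 0},
    {"linear": [0,-0.027,0],"roll": 0},
    {"linear": [0,-0.027,0],"roll": 0},
    {"linear": [0,-0.025,0],"roll": 0},
    {"linear": [0,-0.018,0],"roll": 0},
    {"linear": [0,0,0],"roll": 0},
    {"linear": [0,0,0],"roll": 0}
  ]
}}

```text
t: 8.2
tcp_pos: [573.0, -124.1, 129.8]
ee_rot: [-0.001, -0.011, 1.0, 0.001]
ft_force: [0.3, -0.3, -0.3]
grip_width: 0.5
```

Run:
```python
from rig import eyes,manip
from h import *
s=manip.get_state();print(s["tcp_pos"],s["ee_rot"])
d=eyes.snapshot("scene");w=eyes.snapshot("wrist")
print(w["mount"].round(3).tolist(),w["fov_y"])
cv2.imwrite("pics/c3.png",np.hstack([cv2.resize(w["frame"],(400,250)),cv2.resize(d["frame"][130:255,170:370],(400,250))])[:,:,::-1])
```

```text
[ 573.01302476 -124.13345166  129.82767448] [-7.17673825e-04 -1.06454527e-02  9.99942949e-01  5.08928320e-04]
[[0.0, 0.951, 0.309, 80.466], [1.0, -0.0, -0.0, 0.393], [-0.0, 0.309, -0.951, -126.707], [0.0, 0.0, 0.0, 1.0]] 65.92363329963221
```

View pics/c3.png

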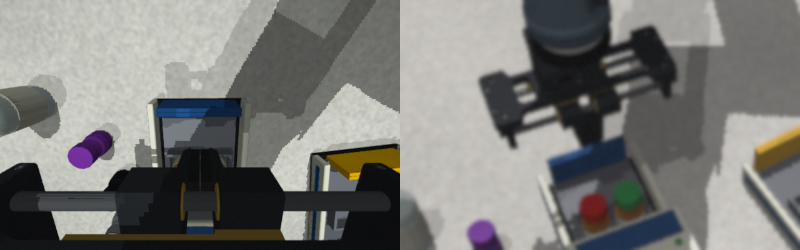

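Run:
```python
from rig import eyes,manip
from h import *
from scipy.spatial.transform import Rotation as R
s=manip.get_state();w=eyes.snapshot("wrist")
q=s["ee_rot"];T=np.eye(4);T[:3,:3]=R.from_quat([*q[1:],q[0]]).as_matrix();T[:3,3]=s["tcp_pos"]
w["world_from_camera"]=T@w["mount"]
hsv=cv2.cvtColor(w["frame"],cv2.COLOR_RGB2HSV);m=cv2.inRange(hsv,(100,110,40),(125,255,255))
m[230:]=0;m[:130]=0
k,l,st,c=cv2.connectedComponentsWithStats(m)
for i in range(1,k):
    if st[i,4]>200:
        print(st[i]);
        for u in range(st[i,0]+10,st[i,0]+st[i,2]-5,25):
            r=np.flatnonzero(l[:,u]==i);print(u,r.min(),r.max(),cast(w,u,r.max()+.5,58).round(1)[:2])
        x,W=st[i,0],st[i,2];r=st[i,1]+st[i,3]
        print(cast(w,x-.5,r-1,58)[:2],cast(w,x+W-.5,r-1,58)[:2])
t=load("top0");print("sanit top/base",cast(t,474,219,120),cast(t,462,226,0))
```

```text
[ 249  159  137   29 3639]
259 162 186 [ 552.4 -164.1]
284 159 186 [ 552.1 -147.3]
309 159 186 [ 551.7 -130.5]
334 159 186 [ 551.3 -113.7]
359 159 186 [550.9 -96.9]
[ 552.94674862 -171.13488037] [550.84289643 -79.00222096]
sanit top/base [ 551.99366901 -343.33362559  120.        ] [ 555.24325099 -347.56740317    0.        ]
```

Request:
{"name": "apply_moves", "arguments": {
  "series": [
    {"linear": [0,0,0.01],"roll": 0},
    {"linear": [0,0,0.015],"roll": 0},
    {"linear": [0,0,0.015],"roll": 0},
    {"linear": [0,0,0.015],"roll": 0},
    {"linear": [0,0,0.01],"roll": 0},
    {"linear": [0,0,0.008],"roll": 0},
    {"linear": [0,0,0.006],"roll": 0},
    {"linear": [0,0,0],"roll": 0},
    {"linear": [0,0,0],"roll": 0}
  ]
}}

```text
t: 9.25
tcp_pos: [573.9, -124.2, 52.0]
ee_rot: [0.0, -0.011, 1.0, -0.0]
ft_force: [0.5, -0.6, -0.8]
grip_width: 0.3
```

Request:
{"name": "apply_moves", "arguments": {
  "series": [
    {"linear": [0.002,0,0],"roll": 0},
    {"linear": [0.002,0,0],"roll": 0},
    {"linear": [0.002,0,0],"roll": 0},
    {"linear": [0.001,0,0],"roll": 0},
    {"linear": [0.001,0,0],"roll": 0},
    {"linear": [0.001,0,0],"roll": 0},
    {"linear": [0.001,0,0],"roll": 0},
    {"linear": [0.001,0,0],"roll": 0},
    {"linear": [0.001,0,0],"roll": 0},
    {"linear": [0.001,0,0],"roll": 0},
    {"linear": [0.001,0,0],"roll": 0},
    {"linear": [0.001,0,0],"roll": 0},
    {"linear": [0.001,0,0],"roll": 0}
  ]
}}

```text
t: 10.55
tcp_pos: [557.6, -124.5, 51.7]
ee_rot: [0.0, -0.011, 1.0, -0.0]
ft_force: [1.1, 0.0, -0.9]
grip_width: 0.3
```

Request:
{"name": "apply_moves", "arguments": {
  "series": [
    {"linear": [0.001,0,0],"roll": 0},
    {"linear": [0.0015,0,0],"roll": 0},
    {"linear": [0.002,0,0],"roll": 0},
    {"linear": [0.0025,0,0],"roll": 0},
    {"linear": [0.0025,0,0],"roll": 0},
    {"linear": [0.0025,0,0],"roll": 0},
    {"linear": [0.0025,0,0],"roll": 0},
    {"linear": [0.0025,0,0],"roll": 0},
    {"linear": [0.0025,0,0],"roll": 0},
    {"linear": [0.0025,0,0],"roll": 0},
    {"linear": [0.0025,0,0],"roll": 0},
    {"linear": [0.0025,0,0],"roll": 0},
    {"linear": [0.0025,0,0],"roll": 0},
    {"linear": [0.0025,0,0],"roll": 0},
    {"linear": [0.0025,0,0],"roll": 0},
    {"linear": [0.0025,0,0],"roll": 0},
    {"linear": [0.002,0,0],"roll": 0},
    {"linear": [0.0015,0,0],"roll": 0},
    {"linear": [0.001,0,0],"roll": 0},
    {"linear": [0.0005,0,0],"roll": 0}
  ]
}}

```text
t: 12.55
tcp_pos: [515.5, -125.4, 51.7]
ee_rot: [-0.0, -0.011, 1.0, 0.0]
ft_force: [1.4, -0.6, -0.6]
grip_width: 0.8
```

Run:
```python
from rig import eyes,manip
from h import *
print(manip.get_state()["tcp_pos"])
d=eyes.snapshot("scene");a=eyes.snapshot("top")
cv2.imwrite("pics/c4.png",np.hstack([cv2.resize(a["frame"][130:255,260:460],(400,250)),cv2.resize(d["frame"][130:255,170:370],(400,250))])[:,:,::-1])
```

```text
[ 515.54590209 -125.36780374   51.74375613]
```

View pics/c4.png

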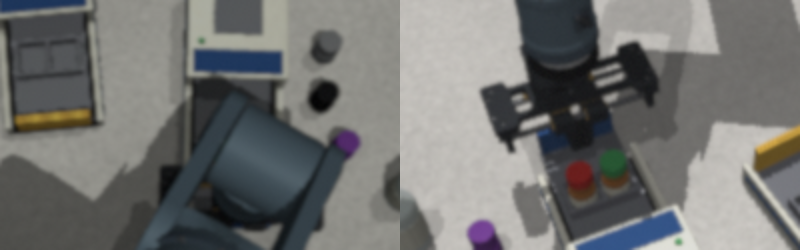

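The tray is following the fingertip, both bottles are upright at (580,180) and (612,165), and the yellow tray is home. I'll keep drawing.

Request:
{"name": "apply_moves", "arguments": {
  "series": [
    {"linear": [0.001,0,0],"roll": 0},
    {"linear": [0.0015,0,0],"roll": 0},
    {"linear": [0.002,0,0],"roll": 0},
    {"linear": [0.0025,0,0],"roll": 0},
    {"linear": [0.0025,0,0],"roll": 0},
    {"linear": [0.0025,0,0],"roll": 0},
    {"linear": [0.0025,0,0],"roll": 0},
    {"linear": [0.0025,0,0],"roll": 0},
    {"linear": [0.0025,0,0],"roll": 0},
    {"linear": [0.0025,0,0],"roll": 0},
    {"linear": [0.0025,0,0],"roll": 0},
    {"linear": [0.0025,0,0],"roll": 0},
    {"linear": [0.0025,0,0],"roll": 0},
    {"linear": [0.0025,0,0],"roll": 0},
    {"linear": [0.0025,0,0],"roll": 0},
    {"linear": [0.0025,0,0],"roll": 0},
    {"linear": [0.002,0,0],"roll": 0},
    {"linear": [0.0015,0,0],"roll": 0},
    {"linear": [0.001,0,0],"roll": 0},
    {"linear": [0.001,0,0],"roll": 0}
  ]
}}

```text
t: 14.65
tcp_pos: [473.1, -126.3, 51.7]
ee_rot: [0.0, -0.011, 1.0, -0.0]
ft_force: [1.0, -0.6, 0.3]
grip_width: 0.3
```

Request:
{"name": "apply_moves", "arguments": {
  "series": [
    {"linear": [0.001,0,0],"roll": 0},
    {"linear": [0.001,0,0],"roll": 0},
    {"linear": [0.001,0,0],"roll": 0},
    {"linear": [0.001,0,0],"roll": 0},
    {"linear": [0.001,0,0],"roll": 0},
    {"linear": [0.001,0,0],"roll": 0},
    {"linear": [0.001,0,0],"roll": 0},
    {"linear": [0.001,0,0],"roll": 0}
  ]
}}

```text
t: 15.45
tcp_pos: [465.1, -126.5, 51.7]
ee_rot: [0.0, -0.011, 1.0, -0.0]
ft_force: [1.3, -1.2, -0.1]
grip_width: 0.6
```

Request:
{"name": "apply_moves", "arguments": {
  "series": [
    {"linear": [0.001,0,0],"roll": 0},
    {"linear": [0.001,0,0],"roll": 0},
    {"linear": [0.001,0,0],"roll": 0}
  ]
}}

```text
t: 15.75
tcp_pos: [462.5, -126.6, 51.8]
ee_rot: [0.001, -0.011, 1.0, -0.0]
ft_force: [6.1, -0.1, -4.2]
grip_width: 0.6
```

Request:
{"name": "apply_moves", "arguments": {
  "series": [
    {"linear": [0.001,0,0],"roll": 0},
    {"linear": [0.001,0,0],"roll": 0},
    {"linear": [0,0,0],"roll": 0}
  ]
}}

```text
t: 16.05
tcp_pos: [462.4, -126.7, 51.9]
ee_rot: [0.003, -0.011, 1.0, -0.0]
ft_force: [12.5, 0.7, -10.2]
grip_width: 0.3
```

Stopped at 462.4 with the force rising, so the tray is at its stop. Next I back off and lift clear.

Request:
{"name": "apply_moves", "arguments": {
  "series": [
    {"linear": [-0.002,0,0],"roll": 0},
    {"linear": [-0.003,0,0],"roll": 0},
    {"linear": [-0.004,0,0],"roll": 0},
    {"linear": [-0.004,0,0],"roll": 0},
    {"linear": [-0.003,0,0],"roll": 0},
    {"linear": [0,0,0],"roll": 0},
    {"linear": [0,0,-0.01],"roll": 0},
    {"linear": [0,0,-0.02],"roll": 0},
    {"linear": [0,0,-0.03],"roll": 0},
    {"linear": [0,0,-0.03],"roll": 0},
    {"linear": [0,0,-0.03],"roll": 0},
    {"linear": [0,0,-0.03],"roll": 0},
    {"linear": [0,0,-0.03],"roll": 0},
    {"linear": [0,0,0],"roll": 0}
  ]
}}

```text
t: 17.45
tcp_pos: [478.2, -127.4, 237.0]
ee_rot: [0.004, -0.011, 1.0, -0.002]
ft_force: [0.7, 0.2, 0.6]
grip_width: 0.3
```

Request:
{"name": "apply_moves", "arguments": {
  "series": [
    {"linear": [0.01,0.01,0],"roll": 0},
    {"linear": [0.01,0.03,0],"roll": 0},
    {"linear": [0.01,0.03,0],"roll": 0},
    {"linear": [0.01,0.03,0],"roll": 0},
    {"linear": [0.01,0.03,0],"roll": 0},
    {"linear": [0.01,0.03,0],"roll": 0},
    {"linear": [0.01,0.03,0],"roll": 0},
    {"linear": [0.01,0.03,0],"roll": 0},
    {"linear": [0,0.03,0],"roll": 0},
    {"linear": [0,0.03,0],"roll": 0},
    {"linear": [0,0.03,0],"roll": 0},
    {"linear": [0,0.03,0],"roll": 0},
    {"linear": [0,0.02,0],"roll": 0},
    {"linear": [0,0,0],"roll": 0},
    {"linear": [0,0,0],"roll": 0}
  ]
}}

```text
t: 18.95
tcp_pos: [386.5, 231.6, 230.3]
ee_rot: [-0.001, -0.012, 1.0, -0.001]
ft_force: [-0.1, -1.3, 0.1]
grip_width: 0.6
```

Run:
```python
from rig import eyes,manip
from h import *
s=manip.get_state();print(s["t"],s["tcp_pos"],s["ft_force"])
for n in("top","scene"):
    d=eyes.snapshot(n);np.save(f"pics/{n}2.npy",d,allow_pickle=True)
    hsv=cv2.cvtColor(d["frame"],cv2.COLOR_RGB2HSV)
    for nm,lo,hi in(("yel",(18,120,50),(32,255,255)),("blue",(100,110,40),(125,255,255)),("red",(0,150,80),(6,255,255)),("grn",(50,110,50),(80,255,255)),("orange",(6,150,80),(15,255,255))):
        k,l,st,c=cv2.connectedComponentsWithStats(cv2.inRange(hsv,lo,hi))
        for i in range(1,k):
            if st[i,4]>15 and 150<st[i,0]<440 and 80<st[i,1]<300:print(n,nm,st[i],c[i].round(1),cast(d,*c[i],75).round(1)[:2] if nm in("red","grn") else "")
t=load("top2")
for u,v,n in((377,257,"b"),):pass
a=load("top2")["frame"][80:280,160:480];b=load("scene2")["frame"][110:310,150:470]
cv2.imwrite("pics/c5.png",np.hstack([cv2.resize(x,(400,250)) for x in(a,b)])[:,:,::-1])
```

```text
18.95 [386.53319449 231.58713565 230.34792578] [-0.12722407 -1.30852032  0.1440529 ]
top yel [267 185  39  10 296] [286.4 189.5] 
top blue [260 123  42  13 380] [280.5 128.9] 
top blue [358 156  42  10 392] [378.7 160.4] 
top blue [358 260  37   5 170] [376. 262.] 
top red [380 220  12  13 121] [385.5 226.1] [ 531.1 -145.2]
top grn [364 220  11  12 118] [368.9 225.4] [ 530.6 -105.6]
top orange [187 191  18  18 249] [195.4 199.5] 
scene yel [348 189  33  26 379] [363.6 201.5] 
scene blue [233 170  35  20 371] [250.2 179.4] 
scene blue [382 222  45  30 483] [403.6 236.3] 
scene blue [259 236  51  27 516] [283.8 248.8] 
scene blue [ 434  286  144   87 2917] [495.8 329.5] 
scene red [246 194  12  12 104] [251.6 199.4] [ 535.2 -147.1]
scene grn [263 189  11  12 112] [268.2 194.3] [ 535.6 -107.4]
scene orange [428 153  17  15 207] [435.7 159.9]
```

View pics/c5.png

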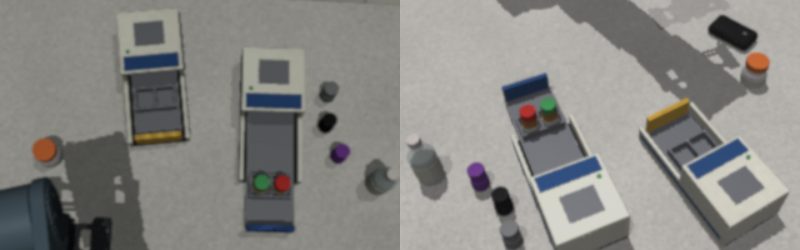

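Run:
```python
from h import *
for n,c,lo,hi,st,x0 in(("top2","yel",(18,120,50),(32,255,255),(280.5,128.9),(260,312)),("top0","blue",(100,110,40),(125,255,255),(378.7,160.4),(350,402)),("top2","blue",(100,110,40),(125,255,255),(378.7,160.4),(350,402))):
    d=load(n);m=cv2.inRange(cv2.cvtColor(d["frame"],cv2.COLOR_RGB2HSV),lo,hi)[:, x0[0]:x0[1]];m[:172]=0;m[270:]=0
    P=np.array([cast(d,u+x0[0],np.flatnonzero(m[:,u]).min()-.5,58)[:2] for u in range(m.shape[1]) if m[:,u].sum()>700])
    print(n,c,P.mean(0).round(1),np.linalg.norm(cast(d,*st,82)[:2]-P.mean(0)).round(1))
```

```text
top2 yel [620.6 101.1] 139.7
top0 blue [ 551.6 -124.7] 139.9
top2 blue [ 451.6 -127.1] 239.9
```

Both check out: the yellow lip is as close to its stripe as the blue one was when home, and the blue tray is out by 100.0 mm.

```bash
python3 -c "
from rig import manip
print(manip.close_job())"
```

```text
the job is handed in; nothing more can be done
None
```

I pushed the yellow tray home, then drew the blue tray out to its stop. Both reagent bottles are still standing, and I've handed the job in at about 19 s of the 46 s allowed.

- **Yellow tray:** I pushed the lip with shut fingertips until it met the hard stop at about 20 N. In the last picture its lip is 139.7 mm from the bay's stripe. The blue lip was 139.9 mm from its own stripe when home, so the yellow tray is fully in.
- **Blue tray:** I hooked the fingertip behind the lip and drew it out at about 25 mm/s, slower near the end, until it stopped moving as the force rose to about 12 N. It measured 100.0 mm out.
- **Bottles:** the red and green caps moved about 100 mm with the tray and stayed 40 mm apart, and both bottles look upright.
- **Everything else:** the specimen jar measured unmoved. The mouse, sanitiser and look-alike bottles looked undisturbed in the last picture. The arm ended well clear at about 230 mm height, touching nothing.

The two cameras disagreed by about 4 to 5 mm on absolute positions. The distances above come from one camera, so that offset largely cancels. No check failed.

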